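Unnest hose reducers and sort them into size rows

ROBOT

A 6-joint arm with a two-finger parallel gripper is mounted at the origin on the work surface; the furniture and walls round the work are solid. World frame = base frame: x ahead of the robot, y to its left, z up, the work surface at z = 0. Lengths are in m, angles in rad, forces in N, time in s.
With the tool pointing down it reaches from about 0.25 to 0.725 m from the base axis. Payload 4 kg.
Tool frame: the origin (TCP) lies at the very end of the fingers, on their centre line; the grasp point (between the pads) lies 19 mm behind it; z points along the fingers, y is the direction in which the jaws open and shut (so a half turn about z gives the same grasp; the last joint's range is limited). The gripper opens to 85 mm and grips with 20 to 120 N. Pads are 22 mm wide; open, the fingers measure 114 mm over their backs; the gripper's body (76 mm by 85 mm) begins 54 mm behind the grasp point. The pads swing forward as they close: fully open they stand 13 mm farther back than shut.
Start: joints at [1.195, 0.241, 0.005, 1.335, 0, 1.571], TCP at [0.184, 0.465, 0.231] pointing down, gripper open.
Joint ranges: [-2.72, 2.72], [-1.05, 1.87], [-1.09, 1.28], [-1.99, 2.15], [-1.42, 1.44], [-3.14, 3.14]. Speed limits (rad/s): [2.79, 2.79, 3.14, 3.14, 3.14, 3.14].

INTERFACE

Orientations are given as a unit quaternion [x, y, z, w].
In Python, from workcell import bot, camera gives the robot as it stands. The module is installed in compiled form; this text tells all that it offers.
- The arm moves only by the tool send_rows, never from a script. Its argument "deltas" is a list of rows, each an object with "grip": the opening, from 0 (shut) to 1 (fully open); "translation": the shift along the tool's x, y, z in m, a list of three; "twist": the turn, a rotation vector about the tool's x, y, z in degrees, a list of three. A call has 1 to 5 rows; each row is the pose to reach, as a shift and turn from the pose measured when the call began, along the tool's axes at that moment; what a row does not reach only later rows make up. A row lasts 1/8 s, in which the tool goes at most 62.5 mm and 10.7 degrees, less where a joint would pass 70% of its speed; a pose out of reach is approached as far as the arm can. A call with a gripper value outside its range is refused whole. The fingers move at their own pace and stop on an object; the grip force is fixed at half the most. Time passes only in rows, so rows that repeat a pose let the fingers close. It gives the time, the measured TCP pose, the force and the opening at its end, in the units of the state.
- bot.get_obs(): the state, without advancing time (a new reading comes with each control period).
- camera(name): name is "scene" or "top" or "wrist"; returns a dict with "color" (400x640x3 uint8, blue, green, red), "intrinsics" (3x3 intrinsics, pixels), "k1" (the pictures are not rectified: a ray, as slopes to the right and down, at radius r is drawn at 1 + k1 r^2 times it, then the intrinsics apply), "xyz" and "rotation" of the camera in the world. Camera axes: x right, y down, z forward; pixel columns grow to the right and rows downward; lengths in m; the calibration is good to about 2 mm. A picture is of the moment at which its call begins. There is no depth.
- bot.job_done(): hands the job in, once; it reports no verdict.
The state is a dict: "clock": time; "joint_pos": joint angles; "joint_vel": joint speeds; "tau": joint torques, N m; "eef_pos": TCP position; "tool_rot": TCP orientation; "ft_force": force on the tool from outside, world axes, zero at the start; "ft_torque": the same for the moment, N m; "grip_width": finger opening in m.
Only numpy, scipy, OpenCV 4.12 (cv2) and the standard library are available. Lean on these libraries where they do the work, as an engineer would, in place of code of your own. Each camera call takes 0.05 s, during which the arm holds its last target.

TASK

Three dust-hose reducer sleeves of different sizes were left nested in one another on the workbench. Pull them apart and stand each one upright, collar up, on the floor of the tray in the row that already holds a sleeve of its size, leaving the three sleeves already there standing in their rows. Do not knock or shift the other things on the bench.

Things in the scene. Friction and masses are not known exactly. Their poses are not given: they have to be found in the camera images.
- sorting_tray: Fixed plywood tray 216 (x, away from the robot) x 252 mm (y); origin: centre of underside. Three rows along x, centred at y = -82, 0, +82 mm, each 76 mm wide, 204 long inside. Floor top z = 6, rails and dividers 6 thick, top z = 16 mm. One sleeve stands in the near half of each row (x about -60 mm), one size a row, order varies; the far half (x about +48 mm) is free.
- sleeve_small: Orange plastic dust-hose reducer sleeve, small size, open right through: round spigot 35 mm dia., 28 high, below; ribbed collar 45 mm dia., 24 high, above; 52 mm high in all, bore 24 mm, about 50 g. Origin: on the axis at the spigot's lower end; z points to the collar. Starts on top with its spigot loose in the medium sleeve, collar resting on collar, origin 24 mm above the medium one's.
- sleeve_medium: Grey plastic dust-hose reducer sleeve, medium size, open right through: round spigot 47 mm dia., 28 high, below; ribbed collar 58 mm dia., 24 high, above; 52 mm high in all, bore 38 mm, about 80 g. Origin: on the axis at the spigot's lower end; z points to the collar. Starts with its spigot loose in the large sleeve (1.5 mm play), collar resting on collar, origin 24 mm above the large one's.
- sleeve_large: Blue plastic dust-hose reducer sleeve, large size, open right through: round spigot 58 mm dia., 28 high, below; ribbed collar 66 mm dia., 24 high, above; 52 mm high in all, bore 50 mm, about 110 g. Origin: on the axis at the spigot's lower end; z points to the collar. Starts upright on the bench as the bottom of the nest, right of the tray.
- sample_small: The small sleeve (orange, collar 45 mm) that already stands upright in its row of the tray; same shape and origin as sleeve_small. It marks the row of its size.
- sample_medium: The medium sleeve (grey, collar 58 mm) that already stands upright in its row of the tray; same shape and origin as sleeve_medium. It marks the row of its size.
- sample_large: The large sleeve (blue, collar 66 mm) that already stands upright in its row of the tray; same shape and origin as sleeve_large. It marks the row of its size.
- glue_bottle: Bystander: cream glue bottle, 46 mm across, 101 mm high, standing; origin at the centre of its underside.
- tape_measure: Bystander: yellow tape measure, 42x75x65 mm; origin at the centre of its underside.
Not all that is in view belongs to the job. What is shaped like the sample_small but green or pink is not meant.

How it is judged:
At the end, for the whole second after the job is handed in: Each nested sleeve and each sample stands on the tray floor (origin under 10 mm above its underside), collar up within 0.12 rad, at rest, within 24 mm of a row's centre line and 90 mm of the tray's middle along it; each sleeve is in the row of its own size's sample (((y of sleeve_small in the frame of sorting_tray between -0.106 and -0.058 m and y of sample_small in the frame of sorting_tray between -0.106 and -0.058 m) or (y of sleeve_small in the frame of sorting_tray between -0.024 and 0.024 m and y of sample_small in the frame of sorting_tray between -0.024 and 0.024 m) or (y of sleeve_small in the frame of sorting_tray between 0.058 and 0.106 m and y of sample_small in the frame of sorting_tray between 0.058 and 0.106 m)) and x of sleeve_small in the frame of sorting_tray between -0.09 and 0.09 m and z of each of sleeve_small, sample_small, sleeve_medium, sample_medium, sleeve_large, sample_large in the frame of sorting_tray below 0.01 m and angle between each of sleeve_small, sample_small, sleeve_medium, sample_medium, sleeve_large, sample_large's own z axis and vertical below 0.12 rad and linear speed of each of sleeve_small, sample_small, sleeve_medium, sample_medium, sleeve_large, sample_large below 0.02 m/s and x of sample_small in the frame of sorting_tray between -0.09 and 0.09 m and ((y of sleeve_medium in the frame of sorting_tray between -0.106 and -0.058 m and y of sample_medium in the frame of sorting_tray between -0.106 and -0.058 m) or (y of sleeve_medium in the frame of sorting_tray between -0.024 and 0.024 m and y of sample_medium in the frame of sorting_tray between -0.024 and 0.024 m) or (y of sleeve_medium in the frame of sorting_tray between 0.058 and 0.106 m and y of sample_medium in the frame of sorting_tray between 0.058 and 0.106 m)) and x of sleeve_medium in the frame of sorting_tray between -0.09 and 0.09 m and x of sample_medium in the frame of sorting_tray between -0.09 and 0.09 m and ((y of sleeve_large in the frame of sorting_tray between -0.106 and -0.058 m and y of sample_large in the frame of sorting_tray between -0.106 and -0.058 m) or (y of sleeve_large in the frame of sorting_tray between -0.024 and 0.024 m and y of sample_large in the frame of sorting_tray between -0.024 and 0.024 m) or (y of sleeve_large in the frame of sorting_tray between 0.058 and 0.106 m and y of sample_large in the frame of sorting_tray between 0.058 and 0.106 m)) and x of sleeve_large in the frame of sorting_tray between -0.09 and 0.09 m and x of sample_large in the frame of sorting_tray between -0.09 and 0.09 m); the robot touches nothing.
It fails at once if a bystander (glue bottle or tape measure) is shifted by more than 15 mm (distance of any of glue_bottle, tape_measure from where it was at the start of the episode above 0.015 m).
It fails at once if a sleeve that already stood in the tray is knocked over (angle between any of sample_small, sample_medium, sample_large's own z axis and vertical above 0.6 rad).
It also fails if it takes over 67 s, if anything falls off the work surface, if the arm or the gripper's body presses on something with over 40 N, if the wrist force passes 120 N, or if a joint passes its speed limit or range.

## Working session

There is one attempt and no reset: what is moved stays moved. The work goes in short steps, Python scripts to look and compute and a tool call to move; the robot and the scene stay as the last step left them, time stands still between calls to the robot, and variables do not carry over. Pictures are saved under pics/ and viewed, and the job is handed in when it is done.

Besides the shell and the picture viewer there is one more tool, called after "Request:" by a JSON object that holds its "op" and its "data", one argument or row to a line. send_rows: Moves the arm, as the interface text tells. Its arguments: {"type":"object","properties":{"deltas":{"type":"array","items":{"type":"object","properties":{"grip":{"type":"number"},"translation":{"type":"array","items":{"type":"number"}},"twist":{"type":"array","items":{"type":"number"}}}}}},"required":["deltas"]}

```bash
mkdir -p pics; python3 - <<'E'
from workcell import bot,camera
import cv2,numpy as np
o=bot.get_obs();print(o)
for n in ["scene","top"]:
    c=camera(n);cv2.imwrite(f"pics/{n}0.png",c["color"]);print(n,c["intrinsics"],c["k1"],c["xyz"],c["rotation"])
E
```

```text
{'clock': 0.0, 'joint_pos': array([1.19498552e+00, 2.41438108e-01, 3.73339813e-03, 1.33517662e+00,
       1.46582375e-06, 1.57077277e+00]), 'joint_vel': array([-0.00054615, -0.00080587,  0.00041034, -0.0004096 , -0.00045018,
       -0.00084005]), 'tau': array([-5.07516052e-04, -3.72318757e+01,  2.52407080e+01,  1.69727934e-02,
       -6.87314696e-05, -5.35351859e-06]), 'eef_pos': array([0.18328592, 0.46452977, 0.23040389]), 'tool_rot': array([ 1.86789906e-01,  9.82399330e-01, -1.02400933e-03, -1.95472524e-04]), 'ft_force': array([0.65236377, 0.03834754, 0.00228629]), 'ft_torque': array([-0.04832434, -0.03190612, -0.04233382]), 'grip_width': 0.08543268650345985}
scene [[427.67198297   0.         324.78303001]
 [  0.         427.67198297 201.59435233]
 [  0.           0.           1.        ]] -0.06301584264973921 [-0.14154983 -0.39282556  0.76932322] [ 0.81772618 -0.42172902  0.1693915  -0.35323512]
top [[481.5019593    0.         323.44975534]
 [  0.         481.5019593  202.12986274]
 [  0.           0.           1.        ]] 0.0010023670221911585 [0.20462861 0.04810072 1.14351007] [ 0.71194731 -0.69281297  0.08177157 -0.08034068]
```

View pics/scene0.png

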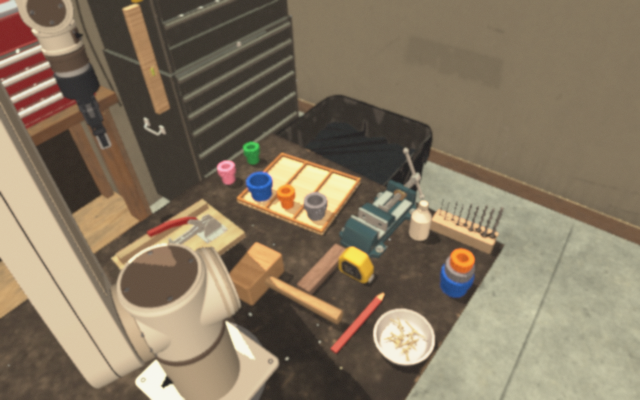

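View pics/top0.png

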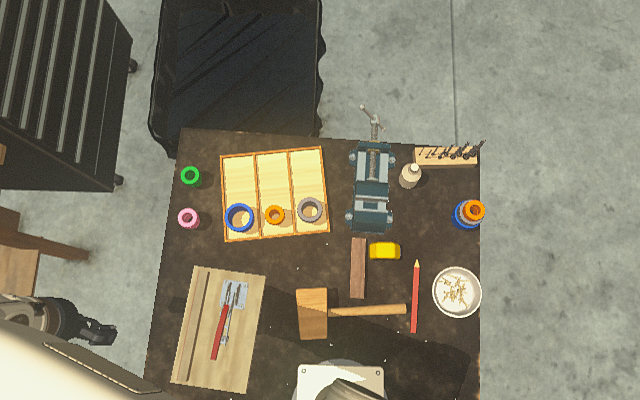

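The top view shows the nest at about (470,212). The tray is at (275,195), with samples blue (239,217), orange (275,214) and grey (311,209). The green (190,175) and pink (188,217) lookalikes aren't wanted. The only candidate for the small sleeve is the orange one on the nest, since the other orange one is the sample. I'll confirm this in a crop and measure.

```bash
cat > h.py <<'E'
import numpy as np,cv2
from scipy.spatial.transform import Rotation as R
def proj(c,P):
    p=R.from_quat(c["rotation"]).inv().apply(np.atleast_2d(P)-c["xyz"]) if np.size(c["rotation"])==4 else (np.atleast_2d(P)-c["xyz"])@c["rotation"]
    s=p[:,:2]/p[:,2:];r2=(s**2).sum(1,keepdims=True);s=s*(1+c["k1"]*r2)
    K=c["intrinsics"];return s*[K[0,0],K[1,1]]+K[:2,2]
def ray(c,uv):
    K=c["intrinsics"];k=c["k1"]
    d=(np.asarray(uv,float)-K[:2,2])/[K[0,0],K[1,1]];s=d.copy()
    for _ in range(20): s=d/(1+k*(s**2).sum())
    return R.from_quat(c["rotation"]).apply([s[0],s[1],1])
def onz(c,uv,z):
    d=ray(c,uv);return c["xyz"]+d*(z-c["xyz"][2])/d[2]
def masks(im):
    h=cv2.cvtColor(im,cv2.COLOR_BGR2HSV)
    return dict(orange=cv2.inRange(h,(5,170,120),(18,255,255)),blue=cv2.inRange(h,(105,130,50),(125,255,255)))
def blobs(m,amin=60):
    cs,_=cv2.findContours(m,cv2.RETR_EXTERNAL,cv2.CHAIN_APPROX_NONE)
    return [c for c in cs if cv2.contourArea(c)>amin]
E
python3 - <<'E'
from workcell import bot,camera
from h import *
for n in ["top","scene"]:
    c=camera(n);im=c["color"]
    for k,m in masks(im).items():
        for b in blobs(m):
            (u,v),r=cv2.minEnclosingCircle(b);e=cv2.fitEllipse(b)
            print(n,k,cv2.boundingRect(b),np.round(e[0],1),np.round(e[1],1),cv2.contourArea(b))
            if n=="top":
                for z in (.058,.076,.1): print("   ",z,np.round(onz(c,e[0],z),4))
    if n=="top":
        a=cv2.resize(im[185:245,430:500],None,fx=7,fy=7,interpolation=cv2.INTER_CUBIC); cv2.imwrite("pics/cropnest.png",a)
        a=cv2.resize(im[140:250,210:340],None,fx=6,fy=5,interpolation=cv2.INTER_CUBIC); cv2.imwrite("pics/croptray.png",a)
    else:
        a=cv2.resize(im[230:310,420:510],None,fx=7,fy=7,interpolation=cv2.INTER_CUBIC); cv2.imwrite("pics/cropnest_s.png",a)
E
```

```text
top orange (469, 204, 12, 12) [474.8 209.3] [10.1 12.1] 83.5
    0.058 [ 0.4512 -0.3008  0.058 ]
    0.076 [ 0.4472 -0.2951  0.076 ]
    0.1 [ 0.4417 -0.2873  0.1   ]
top orange (220, 147, 110, 95) [272.  194.1] [ 91.1 122.8] 3193.0
    0.058 [0.4743 0.1694 0.058 ]
    0.076 [0.4698 0.1674 0.076 ]
    0.1 [0.4639 0.1647 0.1   ]
top blue (225, 203, 28, 29) [238.3 216.7] [26.4 27.7] 571.0
    0.058 [0.4188 0.244  0.058 ]
    0.076 [0.4152 0.2407 0.076 ]
    0.1 [0.4105 0.2364 0.1   ]
top blue (451, 202, 29, 27) [489.3 200. ] [35.7 83.2] 129.0
    0.058 [ 0.4744 -0.3354  0.058 ]
    0.076 [ 0.47   -0.3291  0.076 ]
    0.1 [ 0.464  -0.3206  0.1   ]
scene orange (451, 248, 24, 25) [462.  259.7] [22.9 24.2] 430.5
scene orange (277, 184, 17, 25) [285.7 195.7] [16.  23.8] 283.5
scene blue (441, 266, 32, 31) [455.3 278.5] [29.7 35.5] 386.0
scene blue (247, 172, 24, 28) [259.4 185.1] [22.9 28.2] 494.0
```

View pics/cropnest.png

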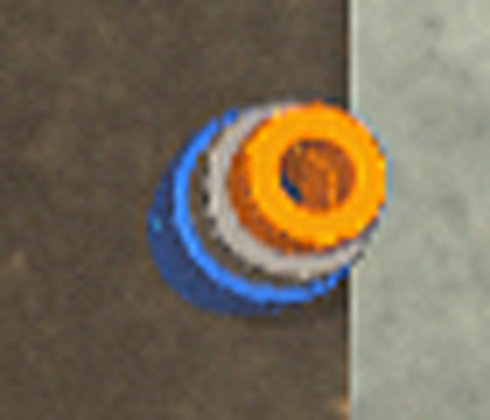

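View pics/croptray.png

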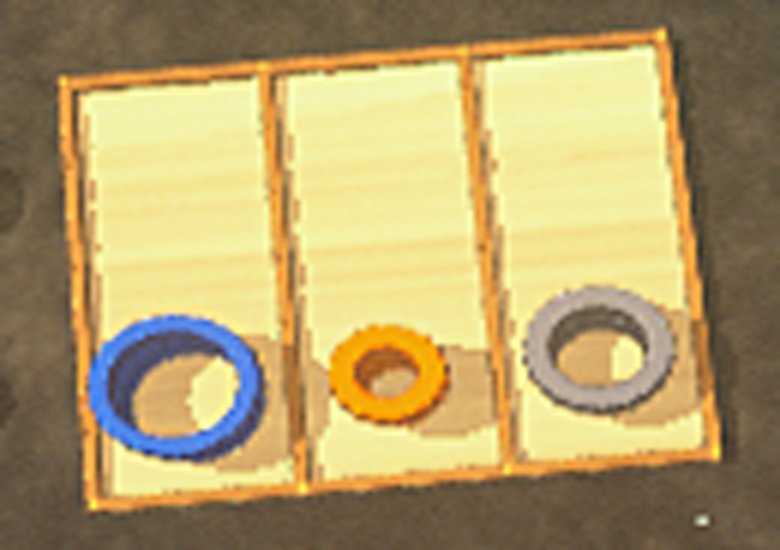

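View pics/cropnest_s.png

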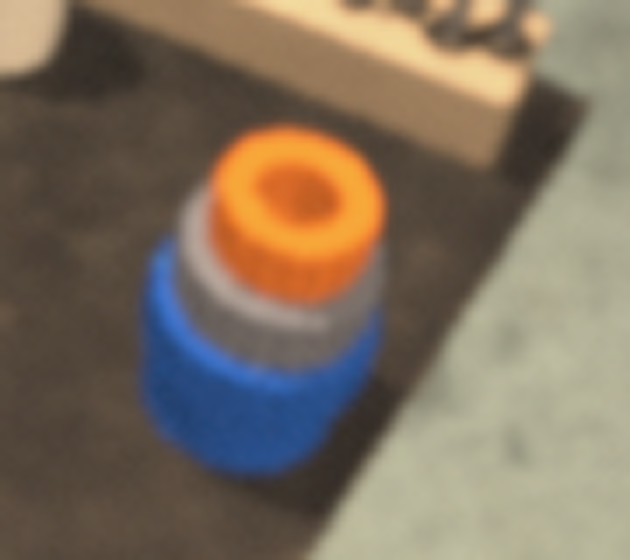

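The crops confirm the nest: orange ring at top-view (475,209.5), on grey, on blue, standing close to the bench's right edge. Tray rows from left to right are large (blue), small (orange) and medium (grey).

```bash
python3 - <<'E'
from workcell import bot,camera
from h import *
c=camera("top")
f=lambda x,y,ox,oy,sx,sy: np.array([(x+.5)/sx-.5+ox,(y+.5)/sy-.5+oy])
T=[f(x,y,210,140,6,5) for x,y in[(62,77),(664,30),(717,458),(93,508)]]
P=np.array([onz(c,t,.016)[:2] for t in T]);print("corners",P.round(4))
print("sides",[round(float(np.linalg.norm(P[i]-P[(i+1)%4])),4) for i in range(4)])
ctr=P.mean(0);dx=(P[0]+P[1]-P[2]-P[3]);dy=(P[0]+P[3]-P[1]-P[2])
print("ctr",ctr,"yaw x",np.degrees(np.arctan2(dx[1],dx[0])),"yaw y",np.degrees(np.arctan2(-dy[0],dy[1])))
for n,x,y in[("blue",177,387),("orange",389,374),("grey",600,350)]: print(n,onz(c,f(x,y,210,140,6,5),.058).round(4))
u=f(316,174,430,185,7,7);s=camera("scene");us=f(300,187,420,230,7,7)
print("nest orange top z.1",onz(c,u,.1).round(4),"scene",onz(s,us,.1).round(4))
d1,d2=ray(c,u),ray(s,us);A=np.c_[d1,-d2];t=np.linalg.lstsq(A,s["xyz"]-c["xyz"],rcond=None)[0]
print((c["xyz"]+d1*t[0]).round(4),(s["xyz"]+d2*t[1]).round(4))
E
```

```text
corners [[0.5802 0.3069]
 [0.6116 0.0611]
 [0.398  0.0341]
 [0.3673 0.2787]]
sides [0.2478, 0.2154, 0.2464, 0.2147]
ctr [0.4892852  0.17020593] yaw x 7.382681964592051 yaw y 7.21003136872878
blue [0.4181 0.2421 0.058 ]
orange [0.4264 0.1613 0.058 ]
grey [0.44   0.0808 0.058 ]
nest orange top z.1 [ 0.4414 -0.287   0.1   ] scene [ 0.4426 -0.2903  0.1   ]
[ 0.4419 -0.2878  0.0977] [ 0.4436 -0.2901  0.0988]
```

```bash
cat >> h.py <<'E'
def delta(pos,az=7.3):
    from workcell import bot
    o=bot.get_obs();Rt=R.from_quat(o["tool_rot"])
    a=np.radians(az);y=np.array([np.cos(a),np.sin(a),0]);z=np.array([0,0,-1.]);x=np.cross(y,z)
    Rg=R.from_matrix(np.c_[x,y,z])
    print("t",o["clock"],"pos",o["eef_pos"].round(4),"F",o["ft_force"].round(1),"w",round(o["grip_width"],4),"j",o["joint_pos"].round(2))
    for p in np.atleast_2d(pos):
        print("to",p,"d",Rt.inv().apply(p-o["eef_pos"]).round(4),"tw",(Rt.inv()*Rg).as_rotvec(degrees=True).round(2))
E
python3 -c "
from h import *
delta([[.4425,-.289,.2],[.4425,-.289,.16]])"
```

```text
t 0.3 pos [0.1835 0.4649 0.231 ] F [ 0.1 -0.2  0.5] w 0.0853 j [ 1.19  0.24  0.    1.34 -0.    1.57]
to [ 0.4425 -0.289   0.2   ] d [-0.5177 -0.6062  0.0315] tw [-4.000e-02  2.000e-02  6.117e+01]
to [ 0.4425 -0.289   0.16  ] d [-0.5177 -0.6062  0.0715] tw [-4.000e-02  2.000e-02  6.117e+01]
```

Request:
{"op": "send_rows", "data": {
  "deltas": [
    {"grip": 1,"translation": [-0.038,-0.045,-0.01],"twist": [0,0,5]},
    {"grip": 1,"translation": [-0.077,-0.09,-0.02],"twist": [0,0,10]},
    {"grip": 1,"translation": [-0.115,-0.135,-0.03],"twist": [0,0,15]},
    {"grip": 1,"translation": [-0.154,-0.18,-0.03],"twist": [0,0,20]},
    {"grip": 1,"translation": [-0.192,-0.225,-0.03],"twist": [0,0,25]}
  ]
}}

```text
clock: 0.92
eef_pos: [0.2798, 0.1836, 0.2615]
tool_rot: [0.396, 0.918, 0.0, 0.001]
ft_force: [1.0, -0.3, -0.0]
grip_width: 0.0855
```

```bash
cd .;python3 -c "
from h import *
delta([[.4425,-.289,.22]])"
```

```text
t 0.925 pos [0.2798 0.1836 0.2615] F [ 1.  -0.3 -0. ] w 0.0855 j [ 0.58 -0.11 -0.29  1.38 -0.    1.4 ]
to [ 0.4425 -0.289   0.22  ] d [-0.4552 -0.2062  0.0417] tw [6.000e-02 3.000e-02 3.605e+01]
```

Request:
{"op": "send_rows", "data": {
  "deltas": [
    {"grip": 1,"translation": [-0.052,-0.024,0.0],"twist": [0,0,5]},
    {"grip": 1,"translation": [-0.105,-0.047,0.0],"twist": [0,0,10]},
    {"grip": 1,"translation": [-0.157,-0.071,0.0],"twist": [0,0,15]},
    {"grip": 1,"translation": [-0.21,-0.094,0.0],"twist": [0,0,20]},
    {"grip": 1,"translation": [-0.262,-0.118,0.0],"twist": [0,0,25]}
  ]
}}

```text
clock: 1.55
eef_pos: [0.3743, -0.09, 0.2619]
tool_rot: [0.587, 0.81, 0.001, 0.001]
ft_force: [1.2, 0.5, -0.4]
grip_width: 0.0854
```

```bash
cd .;python3 -c "
from h import *
delta([[.4425,-.289,.22]])"
```

```text
t 1.55 pos [ 0.3743 -0.09    0.2619] F [ 1.2  0.5 -0.4] w 0.0854 j [-0.24 -0.   -0.2   1.38  0.    1.02]
to [ 0.4425 -0.289   0.22  ] d [-0.2104  0.0027  0.0421] tw [ 0.14  0.03 10.86]
```

Request:
{"op": "send_rows", "data": {
  "deltas": [
    {"grip": 1,"translation": [-0.055,0.001,0.0],"twist": [0,0,3]},
    {"grip": 1,"translation": [-0.11,0.002,0.0],"twist": [0,0,6]},
    {"grip": 1,"translation": [-0.165,0.003,0.02],"twist": [0,0,9]},
    {"grip": 1,"translation": [-0.21,0.003,0.042],"twist": [0,0,10.9]},
    {"grip": 1,"translation": [-0.21,0.003,0.042],"twist": [0,0,10.9]}
  ]
}}

```text
clock: 2.17
eef_pos: [0.4419, -0.2905, 0.217]
tool_rot: [0.662, 0.749, 0.0, -0.001]
ft_force: [-0.9, 0.8, 0.5]
grip_width: 0.0855
```

```bash
cd .;python3 - <<'E'
from h import *
from workcell import camera
delta([[.4425,-.289,.15],[.4425,-.289,.076]])
c=camera("wrist");cv2.imwrite("pics/w1.png",c["color"])
print(c["xyz"],c["rotation"],proj(c,[[.4425,-.289,.1]]))
E
```

```text
t 2.175 pos [ 0.4419 -0.2905  0.217 ] F [-0.9  0.8  0.5] w 0.0855 j [-0.58  0.31  0.06  1.32  0.    0.87]
to [ 0.4425 -0.289   0.15  ] d [0.0013 0.0008 0.067 ] tw [-0.08 -0.15 -0.25]
to [ 0.4425 -0.289   0.076 ] d [0.0011 0.0009 0.141 ] tw [-0.08 -0.15 -0.25]
[ 0.43351847 -0.22229184  0.3591419 ] [0.98876318 0.06128871 0.00764319 0.1361347 ] [[319.98551103 194.92998145]]
```

View pics/w1.png

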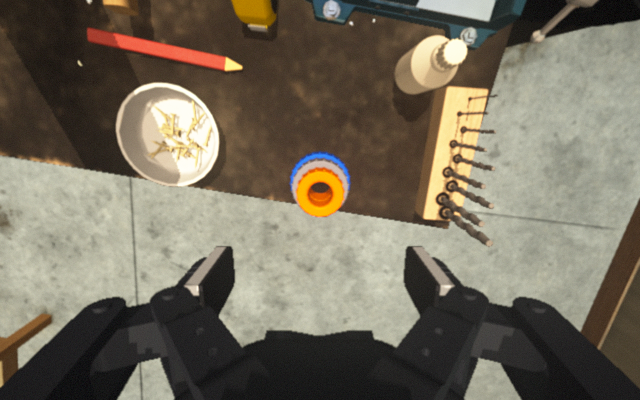

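The wrist view shows orange collar at (320,193) centred between the fingers, with rack and bottle well clear. Measuring with it.

```bash
cd .;python3 - <<'E'
from h import *
from workcell import camera
c=camera("wrist");im=c["color"];h=cv2.cvtColor(im,cv2.COLOR_BGR2HSV)
m=cv2.inRange(h,(5,150,200),(25,255,255))[130:260,260:380]
b=max(blobs(m),key=cv2.contourArea);e=cv2.fitEllipse(b);u=np.array(e[0])+[260,130];print(e[1],u,onz(c,u,.1))
cv2.imwrite("pics/w1c.png",cv2.resize(im[130:230,270:370],None,fx=5,fy=5))
E
```

```text
(46.459957122802734, 48.18836212158203) [319.57130432 193.14665604] [ 0.44205654 -0.28633243  0.1       ]
```

View pics/w1c.png

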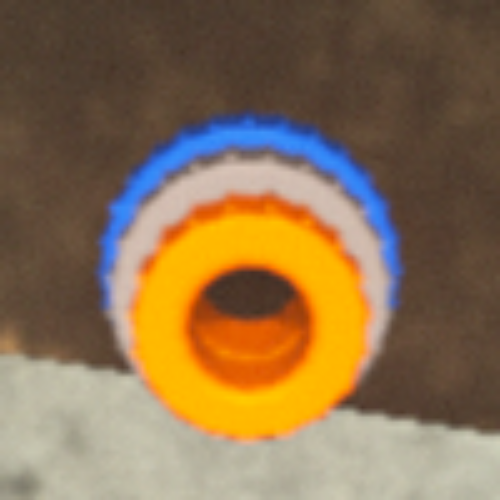

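Request:
{"op": "send_rows", "data": {
  "deltas": [
    {"grip": 1,"translation": [0.003,0.0,0.04],"twist": [0,0,-0.25]},
    {"grip": 1,"translation": [0.003,0.0,0.08],"twist": [0,0,-0.25]},
    {"grip": 1,"translation": [0.003,0.0,0.115],"twist": [0,0,-0.25]},
    {"grip": 1,"translation": [0.003,0.0,0.14],"twist": [0,0,-0.25]},
    {"grip": 1,"translation": [0.003,0.0,0.14],"twist": [0,0,-0.25]}
  ]
}}

```text
clock: 2.9
eef_pos: [0.4408, -0.2832, 0.0789]
tool_rot: [0.659, 0.752, 0.001, -0.002]
ft_force: [-0.3, -0.1, 0.1]
grip_width: 0.0854
```

```bash
cd .;python3 - <<'E'
from h import *
from workcell import camera
delta([[.442,-.2875,.075]])
c=camera("wrist");cv2.imwrite("pics/w2.png",c["color"])
E
```

```text
t 2.9 pos [ 0.4408 -0.2832  0.0789] F [-0.3 -0.1  0.1] w 0.0854 j [-0.57  0.41 -0.18  0.99  0.    0.87]
to [ 0.442  -0.2875  0.075 ] d [-0.0045  0.0006  0.0039] tw [-0.07 -0.2   0.28]
```

View pics/w2.png

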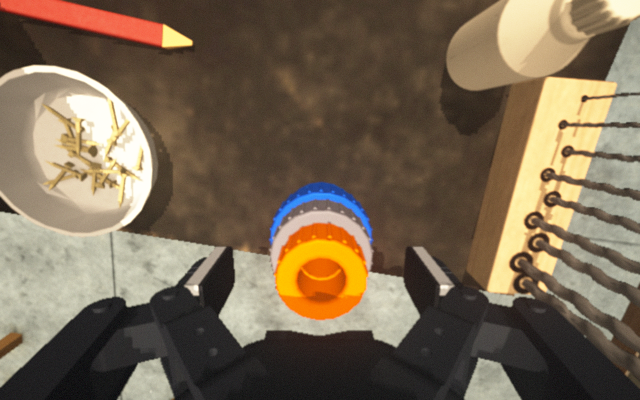

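Request:
{"op": "send_rows", "data": {
  "deltas": [
    {"grip": 1,"translation": [-0.004,0.0005,0.004],"twist": [0,0,0]},
    {"grip": 0,"translation": [-0.004,0.0005,0.004],"twist": [0,0,0]},
    {"grip": 0,"translation": [-0.004,0.0005,0.004],"twist": [0,0,0]},
    {"grip": 0,"translation": [-0.004,0.0005,0.004],"twist": [0,0,0]},
    {"grip": 0,"translation": [-0.004,0.0005,0.004],"twist": [0,0,0]}
  ]
}}

```text
clock: 3.58
eef_pos: [0.4431, -0.2884, 0.0773]
tool_rot: [0.659, 0.752, 0.001, 0.0]
ft_force: [-2.8, -0.5, 5.9]
grip_width: 0.042
```

```bash
cd .;python3 - <<'E'
from h import *
from workcell import camera
delta([[.442,-.2875,.075]])
c=camera("wrist");cv2.imwrite("pics/w3.png",c["color"])
E
```

```text
t 3.575 pos [ 0.4431 -0.2884  0.0773] F [-2.8 -0.5  5.9] w 0.042 j [-0.58  0.41 -0.17  0.98  0.    0.86]
to [ 0.442  -0.2875  0.075 ] d [ 0.001  -0.001   0.0023] tw [ 0.1  -0.03  0.24]
```

View pics/w3.png

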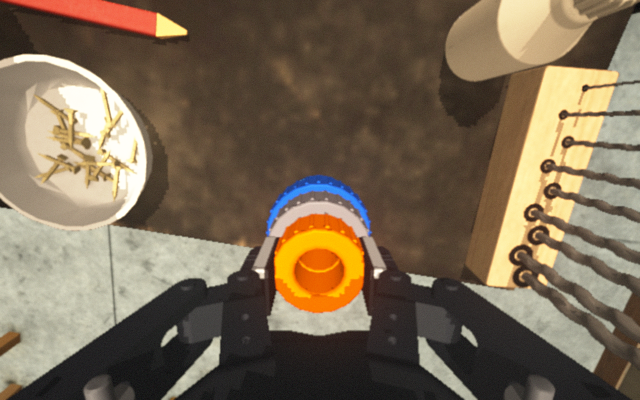

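Orange is gripped (42 mm). Lifting straight up, slowly at first.

Request:
{"op": "send_rows", "data": {
  "deltas": [
    {"grip": 0,"translation": [0,0,-0.01],"twist": [0,0,0]},
    {"grip": 0,"translation": [0,0,-0.025],"twist": [0,0,0]},
    {"grip": 0,"translation": [0,0,-0.05],"twist": [0,0,0]},
    {"grip": 0,"translation": [0,0,-0.09],"twist": [0,0,0]},
    {"grip": 0,"translation": [0,0,-0.14],"twist": [0,0,0]}
  ]
}}

```text
clock: 4.25
eef_pos: [0.4423, -0.2881, 0.2186]
tool_rot: [0.659, 0.752, 0.001, -0.0]
ft_force: [1.1, -0.6, -0.8]
grip_width: 0.0416
```

```bash
cd .;python3 - <<'E'
from h import *
from workcell import camera
delta([[.534,.176,.24]])
c=camera("scene");im=c["color"];cv2.imwrite("pics/s3.png",cv2.resize(im[130:330,380:540],None,fx=3,fy=3))
E
```

```text
t 4.25 pos [ 0.4423 -0.2881  0.2186] F [ 1.1 -0.6 -0.8] w 0.0416 j [-0.58  0.3   0.05  1.32  0.    0.86]
to [0.534 0.176 0.24 ] d [ 0.448   0.1519 -0.0206] tw [ 0.03 -0.09  0.25]
```

View pics/s3.png

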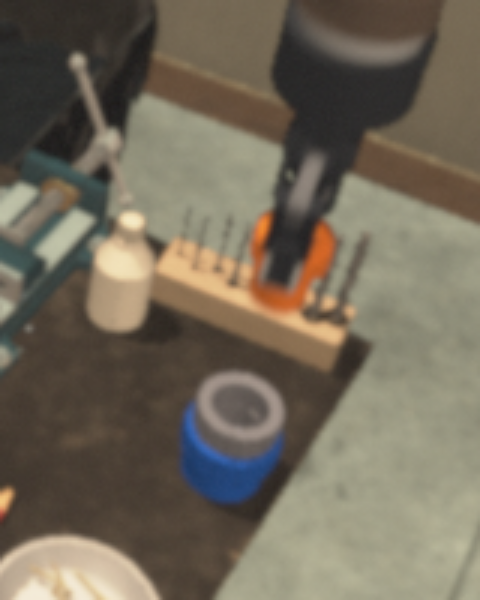

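Orange came out alone and hangs upright; the grey sleeve stayed in the blue one. Carrying it to the middle row.

Request:
{"op": "send_rows", "data": {
  "deltas": [
    {"grip": 0,"translation": [0.05,0.017,-0.02],"twist": [0,0,0]},
    {"grip": 0,"translation": [0.1,0.034,-0.03],"twist": [0,0,0]},
    {"grip": 0,"translation": [0.15,0.051,-0.03],"twist": [0,0,0]},
    {"grip": 0,"translation": [0.2,0.068,-0.03],"twist": [0,0,0]},
    {"grip": 0,"translation": [0.25,0.085,-0.03],"twist": [0,0,0]}
  ]
}}

```text
clock: 4.92
eef_pos: [0.4968, -0.0294, 0.2569]
tool_rot: [0.659, 0.752, 0.002, 0.007]
ft_force: [0.5, -0.4, -0.3]
grip_width: 0.0414
```

```bash
cd .;python3 - <<'E'
from h import *
delta([[.534,.176,.20]])
E
```

```text
t 4.925 pos [ 0.4968 -0.0294  0.2569] F [ 0.5 -0.4 -0.3] w 0.0414 j [-0.06  0.22  0.04  1.38 -0.01  1.38]
to [0.534 0.176 0.2  ] d [0.1991 0.0631 0.0562] tw [0.71 0.43 0.24]
```

Request:
{"op": "send_rows", "data": {
  "deltas": [
    {"grip": 0,"translation": [0.05,0.016,0],"twist": [0.2,0.1,0]},
    {"grip": 0,"translation": [0.1,0.032,0.0],"twist": [0.4,0.2,0.1]},
    {"grip": 0,"translation": [0.15,0.048,0.02],"twist": [0.7,0.4,0.2]},
    {"grip": 0,"translation": [0.199,0.063,0.056],"twist": [0.7,0.4,0.2]},
    {"grip": 0,"translation": [0.199,0.063,0.056],"twist": [0.7,0.4,0.2]}
  ]
}}

```text
clock: 5.55
eef_pos: [0.5321, 0.1787, 0.1972]
tool_rot: [0.658, 0.753, -0.002, -0.001]
ft_force: [-0.4, -1.5, 0.3]
grip_width: 0.0417
```

```bash
cd .;python3 - <<'E'
from h import *
from workcell import camera
delta([[.534,.176,.037]])
for n in("scene","wrist"):
  c=camera(n);im=c["color"];cv2.imwrite(f"pics/{n}4.png",im)
E
```

```text
t 5.55 pos [0.5321 0.1787 0.1972] F [-0.4 -1.5  0.3] w 0.0417 j [0.32 0.38 0.11 1.31 0.   1.76]
to [0.534 0.176 0.037] d [-0.0028  0.0024  0.1602] tw [-0.31  0.05  0.35]
```

View pics/wrist4.png

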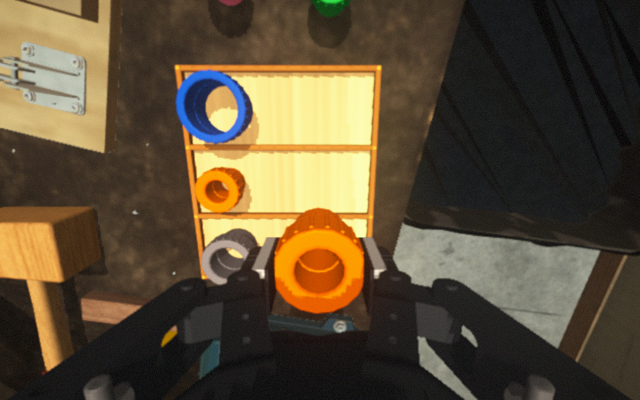

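View pics/scene4.png

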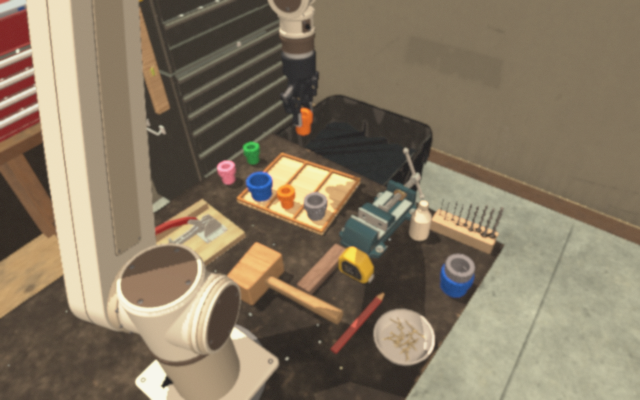

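Request:
{"op": "send_rows", "data": {
  "deltas": [
    {"grip": 0,"translation": [-0.001,0.001,0.045],"twist": [0,0,0]},
    {"grip": 0,"translation": [-0.002,0.002,0.09],"twist": [-0.2,0,0.2]},
    {"grip": 0,"translation": [-0.003,0.002,0.125],"twist": [-0.3,0,0.3]},
    {"grip": 0,"translation": [-0.003,0.002,0.145],"twist": [-0.3,0,0.3]},
    {"grip": 0,"translation": [-0.003,0.002,0.152],"twist": [-0.3,0,0.3]}
  ]
}}

```text
clock: 6.28
eef_pos: [0.536, 0.1717, 0.0485]
tool_rot: [0.663, 0.749, 0.001, 0.002]
ft_force: [0.2, -0.7, 0.8]
grip_width: 0.0415
```

```bash
cd .;python3 - <<'E'
from h import *
from workcell import camera
delta([[.534,.176,.035]])
for n in("scene","top"):
  c=camera(n);im=c["color"];im=cv2.resize(im[100:250,220:380] if n=="scene" else im[130:250,200:350],None,fx=4,fy=4,interpolation=cv2.INTER_CUBIC);cv2.imwrite(f"pics/{n}5.png",im)
E
```

```text
t 6.275 pos [0.536  0.1717 0.0485] F [ 0.2 -0.7  0.8] w 0.0415 j [ 0.31  0.5  -0.11  0.95 -0.    1.76]
to [0.534 0.176 0.035] d [ 0.0046 -0.0016  0.0135] tw [ 0.25  0.08 -0.31]
```

View pics/scene5.png

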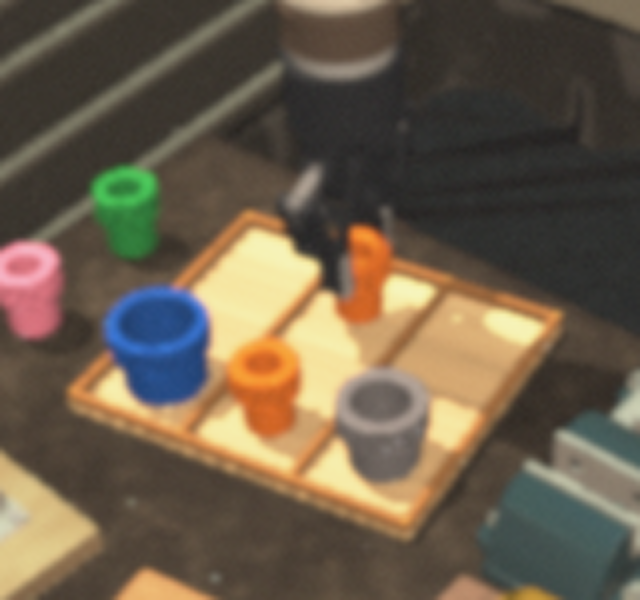

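The sleeve hangs upright over the middle row. Setting down.

Request:
{"op": "send_rows", "data": {
  "deltas": [
    {"grip": 0,"translation": [0.003,-0.001,0.005],"twist": [0.2,0,-0.3]},
    {"grip": 0,"translation": [0.004,-0.001,0.009],"twist": [0.2,0,-0.3]},
    {"grip": 0,"translation": [0.004,-0.001,0.011],"twist": [0.2,0,-0.3]}
  ]
}}

```text
clock: 6.75
eef_pos: [0.5351, 0.1764, 0.0382]
tool_rot: [0.66, 0.751, 0.001, 0.001]
ft_force: [-0.4, 0.5, 0.6]
grip_width: 0.0416
```

Request:
{"op": "send_rows", "data": {
  "deltas": [
    {"grip": 0,"translation": [0,0,0.0015],"twist": [0,0,0]},
    {"grip": 0,"translation": [0,0,0.003],"twist": [0,0,0]},
    {"grip": 0,"translation": [0,0,0.003],"twist": [0,0,0]}
  ]
}}

```text
clock: 7.12
eef_pos: [0.5352, 0.1765, 0.0354]
tool_rot: [0.66, 0.751, 0.001, 0.001]
ft_force: [0.1, -0.7, 0.8]
grip_width: 0.0415
```

Request:
{"op": "send_rows", "data": {
  "deltas": [
    {"grip": 0,"translation": [0,0,0.0015],"twist": [0,0,0]},
    {"grip": 0,"translation": [0,0,0.003],"twist": [0,0,0]},
    {"grip": 0,"translation": [0,0,0.003],"twist": [0,0,0]}
  ]
}}

```text
clock: 7.5
eef_pos: [0.5353, 0.1765, 0.0351]
tool_rot: [0.66, 0.751, 0.001, 0.002]
ft_force: [-5.7, -1.9, 17.0]
grip_width: 0.0414
```

Contact at TCP z 0.035 (17 N), as predicted. Releasing.

Request:
{"op": "send_rows", "data": {
  "deltas": [
    {"grip": 0.3,"translation": [0,0,-0.001],"twist": [0,0,0]},
    {"grip": 1,"translation": [0,0,-0.001],"twist": [0,0,0]},
    {"grip": 1,"translation": [0,0,-0.001],"twist": [0,0,0]},
    {"grip": 1,"translation": [0,0,-0.001],"twist": [0,0,0]}
  ]
}}

```text
clock: 8.0
eef_pos: [0.5351, 0.1765, 0.0357]
tool_rot: [0.66, 0.751, 0.001, 0.001]
ft_force: [-0.0, -0.2, 0.1]
grip_width: 0.0854
```

Request:
{"op": "send_rows", "data": {
  "deltas": [
    {"grip": 1,"translation": [0,0,-0.03],"twist": [0,0,0]},
    {"grip": 1,"translation": [0,0,-0.08],"twist": [0,0,0]},
    {"grip": 1,"translation": [0,0,-0.13],"twist": [0,0,0]},
    {"grip": 1,"translation": [0,0,-0.18],"twist": [0,0,0]},
    {"grip": 1,"translation": [0,0,-0.22],"twist": [0,0,0]}
  ]
}}

```text
clock: 8.62
eef_pos: [0.5347, 0.1766, 0.2578]
tool_rot: [0.66, 0.751, 0.002, 0.002]
ft_force: [-0.1, 0.0, -0.5]
grip_width: 0.0852
```

```bash
cd .;python3 - <<'E'
from h import *
from workcell import camera
delta([[.442,-.2885,.25]])
for n in("scene",):
  c=camera(n);im=c["color"];im=cv2.resize(im[100:250,220:380],None,fx=4,fy=4,interpolation=cv2.INTER_CUBIC);cv2.imwrite(f"pics/{n}6.png",im)
E
```

```text
t 8.625 pos [0.5347 0.1766 0.2578] F [-0.1  0.  -0.5] w 0.0852 j [ 0.32  0.36  0.23  1.44 -0.    1.76]
to [ 0.442  -0.2885  0.25  ] d [-0.4495 -0.1515  0.0073] tw [0.29 0.02 0.05]
```

View pics/scene6.png

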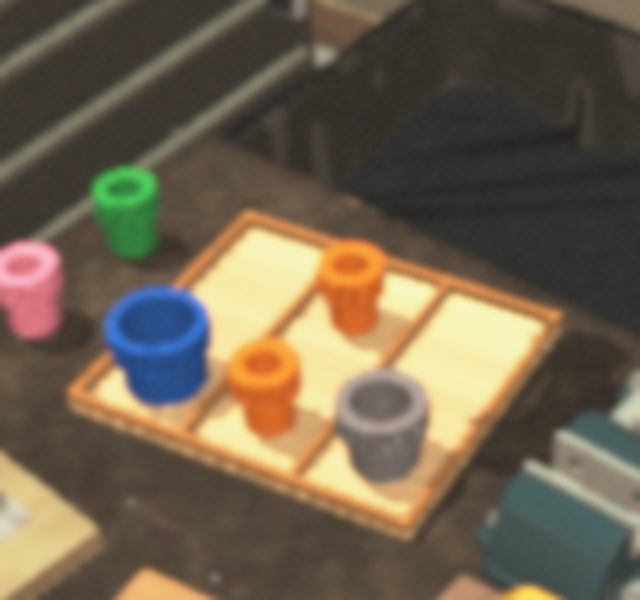

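The small sleeve stands upright in the middle row. Going back for the medium one.

Request:
{"op": "send_rows", "data": {
  "deltas": [
    {"grip": 1,"translation": [-0.055,-0.0185,0],"twist": [0,0,0]},
    {"grip": 1,"translation": [-0.11,-0.037,0],"twist": [0,0,0]},
    {"grip": 1,"translation": [-0.165,-0.0555,0],"twist": [0,0,0]},
    {"grip": 1,"translation": [-0.22,-0.074,0],"twist": [0,0,0]},
    {"grip": 1,"translation": [-0.275,-0.0925,0],"twist": [0,0,0]}
  ]
}}

```text
clock: 9.3
eef_pos: [0.4796, -0.1089, 0.2616]
tool_rot: [0.66, 0.751, 0.006, 0.004]
ft_force: [1.1, -0.2, -0.5]
grip_width: 0.0853
```

```bash
cd .;python3 - <<'E'
from h import *
delta([[.442,-.2885,.20]])
E
```

```text
t 9.3 pos [ 0.4796 -0.1089  0.2616] F [ 1.1 -0.2 -0.5] w 0.0853 j [-0.23  0.2   0.04  1.39  0.01  1.22]
to [ 0.442  -0.2885  0.2   ] d [-0.1734 -0.0612  0.0605] tw [ 0.79 -0.07  0.06]
```

Request:
{"op": "send_rows", "data": {
  "deltas": [
    {"grip": 1,"translation": [-0.055,-0.019,0],"twist": [0.3,0,0]},
    {"grip": 1,"translation": [-0.11,-0.038,0.01],"twist": [0.6,0,0]},
    {"grip": 1,"translation": [-0.165,-0.058,0.03],"twist": [0.8,0,0]},
    {"grip": 1,"translation": [-0.173,-0.061,0.06],"twist": [0.8,0,0]},
    {"grip": 1,"translation": [-0.173,-0.061,0.06],"twist": [0.8,0,0]}
  ]
}}

```text
clock: 9.93
eef_pos: [0.44, -0.288, 0.1976]
tool_rot: [0.661, 0.75, -0.0, -0.004]
ft_force: [-0.3, 0.1, -0.5]
grip_width: 0.0852
```

```bash
cd .;python3 - <<'E'
from h import *
from workcell import camera
c=camera("wrist");im=c["color"]
cv2.imwrite("pics/w7.png",im)
delta([[.442,-.2885,.052]])
print(proj(c,[[.442,-.2885,.076],[.442,-.2885,.052]]))
E
```

```text
t 9.975 pos [ 0.4412 -0.2878  0.1995] F [-0.2  0.   0.3] w 0.0854 j [-0.58  0.31  0.02  1.28  0.    0.86]
to [ 0.442  -0.2885  0.052 ] d [-0.0014  0.0011  0.1474] tw [-0.14 -0.21  0.02]
[[321.75744378 196.33457151]
 [321.65043582 190.47349556]]
```

View pics/w7.png

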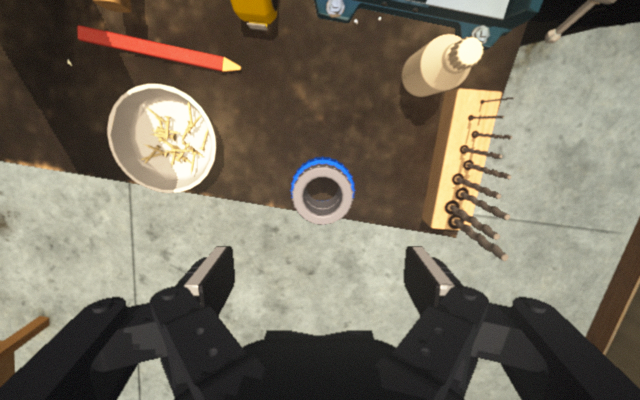

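The grey ring at (322,194) matches the prediction within 2 px. Descending in two stages.

Request:
{"op": "send_rows", "data": {
  "deltas": [
    {"grip": 1,"translation": [-0.001,0.001,0.045],"twist": [0,0,0]},
    {"grip": 1,"translation": [-0.001,0.001,0.085],"twist": [0,0,0]},
    {"grip": 1,"translation": [-0.001,0.001,0.12],"twist": [0,0,0]},
    {"grip": 1,"translation": [-0.001,0.001,0.138],"twist": [0,0,0]},
    {"grip": 1,"translation": [-0.001,0.001,0.138],"twist": [0,0,0]}
  ]
}}

```text
clock: 10.6
eef_pos: [0.4422, -0.2868, 0.0614]
tool_rot: [0.66, 0.751, 0.0, -0.003]
ft_force: [-0.2, -0.3, -0.2]
grip_width: 0.0855
```

```bash
cd .;python3 - <<'E'
from h import *
delta([[.442,-.2885,.052]])
E
```

```text
t 10.6 pos [ 0.4422 -0.2868  0.0614] F [-0.2 -0.3 -0.2] w 0.0855 j [-0.58  0.43 -0.19  0.95  0.    0.86]
to [ 0.442  -0.2885  0.052 ] d [-0.0017 -0.0004  0.0094] tw [-0.2  -0.27  0.14]
```

Request:
{"op": "send_rows", "data": {
  "deltas": [
    {"grip": 1,"translation": [-0.0015,0,0.009],"twist": [-0.2,-0.2,0]},
    {"grip": 1,"translation": [-0.0015,0,0.0095],"twist": [-0.2,-0.2,0]},
    {"grip": 0,"translation": [-0.0015,0,0.0095],"twist": [-0.2,-0.2,0]},
    {"grip": 0,"translation": [-0.0015,0,0.0095],"twist": [-0.2,-0.2,0]},
    {"grip": 0,"translation": [-0.0015,0,0.0095],"twist": [-0.2,-0.2,0]}
  ]
}}

```text
clock: 11.22
eef_pos: [0.4427, -0.2886, 0.0531]
tool_rot: [0.66, 0.751, 0.001, 0.0]
ft_force: [-1.2, 1.0, 5.7]
grip_width: 0.0542
```

Request:
{"op": "send_rows", "data": {
  "deltas": [
    {"grip": 0,"translation": [0,0,0],"twist": [0,0,0]}
  ]
}}

```text
clock: 11.35
eef_pos: [0.4427, -0.2888, 0.0535]
tool_rot: [0.66, 0.751, 0.001, 0.001]
ft_force: [-0.5, 0.5, -1.1]
grip_width: 0.0541
```

Request:
{"op": "send_rows", "data": {
  "deltas": [
    {"grip": 0,"translation": [0,0,-0.006],"twist": [0,0,0]},
    {"grip": 0,"translation": [0,0,-0.014],"twist": [0,0,0]},
    {"grip": 0,"translation": [0,0,-0.025],"twist": [0,0,0]},
    {"grip": 0,"translation": [0,0,-0.04],"twist": [0,0,0]},
    {"grip": 0,"translation": [0,0,-0.06],"twist": [0,0,0]}
  ]
}}

```text
clock: 11.98
eef_pos: [0.4425, -0.2887, 0.1145]
tool_rot: [0.66, 0.751, 0.001, 0.0]
ft_force: [-0.3, 0.2, -0.4]
grip_width: 0.0539
```

```bash
cd .;python3 - <<'E'
from h import *
from workcell import camera
delta([[.544,.0945,.24]])
c=camera("scene");im=c["color"];cv2.imwrite("pics/s8.png",cv2.resize(im[130:330,380:540],None,fx=3,fy=3))
E
```

```text
t 11.975 pos [ 0.4425 -0.2887  0.1145] F [-0.3  0.2 -0.4] w 0.0539 j [-0.58  0.37 -0.12  1.07  0.    0.86]
to [0.544  0.0945 0.24  ] d [ 0.3669  0.1503 -0.1252] tw [ 0.07 -0.01  0.12]
```

View pics/s8.png

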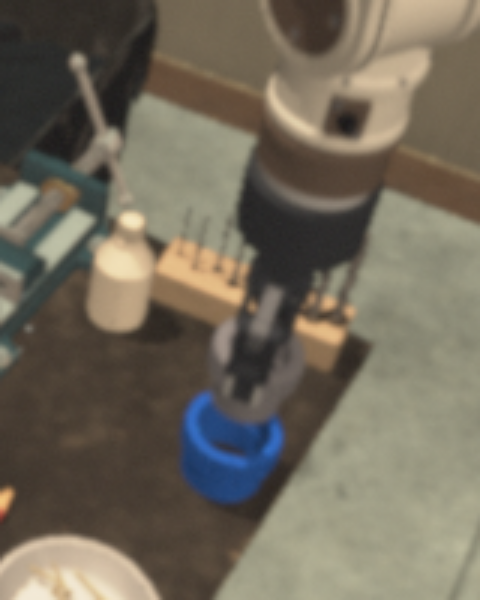

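Grey came free and blue stayed on the bench. Raising, then carrying.

Request:
{"op": "send_rows", "data": {
  "deltas": [
    {"grip": 0,"translation": [0,0,-0.045],"twist": [0,0,0]},
    {"grip": 0,"translation": [0,0,-0.09],"twist": [0,0,0]},
    {"grip": 0,"translation": [0.045,0.018,-0.125],"twist": [0,0,0]},
    {"grip": 0,"translation": [0.095,0.039,-0.14],"twist": [0,0,0]},
    {"grip": 0,"translation": [0.145,0.059,-0.14],"twist": [0,0,0]}
  ]
}}

```text
clock: 12.65
eef_pos: [0.4845, -0.137, 0.26]
tool_rot: [0.66, 0.751, 0.002, 0.005]
ft_force: [1.2, -1.1, -2.4]
grip_width: 0.054
```

```bash
cd .;python3 - <<'E'
from h import *
delta([[.544,.0945,.2]])
E
```

```text
t 12.65 pos [ 0.4845 -0.137   0.26  ] F [ 1.2 -1.1 -2.4] w 0.054 j [-0.28  0.23  0.06  1.39 -0.    1.17]
to [0.544  0.0945 0.2   ] d [0.2223 0.088  0.0597] tw [0.58 0.31 0.06]
```

Request:
{"op": "send_rows", "data": {
  "deltas": [
    {"grip": 0,"translation": [0.055,0.022,0],"twist": [0.2,0.1,0]},
    {"grip": 0,"translation": [0.11,0.044,0],"twist": [0.4,0.2,0]},
    {"grip": 0,"translation": [0.165,0.066,0.01],"twist": [0.6,0.3,0]},
    {"grip": 0,"translation": [0.222,0.088,0.04],"twist": [0.6,0.3,0]},
    {"grip": 0,"translation": [0.222,0.088,0.06],"twist": [0.6,0.3,0]}
  ]
}}

```text
clock: 13.28
eef_pos: [0.5444, 0.0981, 0.1989]
tool_rot: [0.658, 0.753, 0.0, -0.0]
ft_force: [-1.2, -1.5, -1.0]
grip_width: 0.0542
```

```bash
cd .;python3 - <<'E'
from h import *
delta([[.544,.0945,.05],[.544,.0945,.035]])
E
```

```text
t 13.275 pos [0.5444 0.0981 0.1989] F [-1.2 -1.5 -1. ] w 0.0542 j [0.18 0.36 0.09 1.3  0.   1.61]
to [0.544  0.0945 0.05  ] d [-0.0036 -0.001   0.1489] tw [ 0.03 -0.04  0.39]
to [0.544  0.0945 0.035 ] d [-0.0036 -0.001   0.1639] tw [ 0.03 -0.04  0.39]
```

Request:
{"op": "send_rows", "data": {
  "deltas": [
    {"grip": 0,"translation": [-0.002,-0.001,0.045],"twist": [0,0,0]},
    {"grip": 0,"translation": [-0.003,-0.001,0.09],"twist": [0,0,0.2]},
    {"grip": 0,"translation": [-0.003,-0.001,0.125],"twist": [0,0,0.4]},
    {"grip": 0,"translation": [-0.003,-0.001,0.145],"twist": [0,0,0.4]},
    {"grip": 0,"translation": [-0.003,-0.001,0.152],"twist": [0,0,0.4]}
  ]
}}

```text
clock: 13.9
eef_pos: [0.543, 0.095, 0.0457]
tool_rot: [0.661, 0.751, -0.001, -0.001]
ft_force: [-0.0, 0.0, -0.7]
grip_width: 0.0545
```

```bash
cd .;python3 - <<'E'
from h import *
from workcell import camera
delta([[.544,.0945,.035]])
c=camera("scene");im=c["color"];im=cv2.resize(im[100:250,220:380],None,fx=4,fy=4,interpolation=cv2.INTER_CUBIC);cv2.imwrite("pics/s9.png",im)
E
```

```text
t 13.9 pos [0.543  0.095  0.0457] F [-0.   0.  -0.7] w 0.0545 j [ 0.17  0.49 -0.14  0.94  0.    1.62]
to [0.544  0.0945 0.035 ] d [-0.0006  0.001   0.0107] tw [-0.11 -0.04 -0.  ]
```

View pics/s9.png

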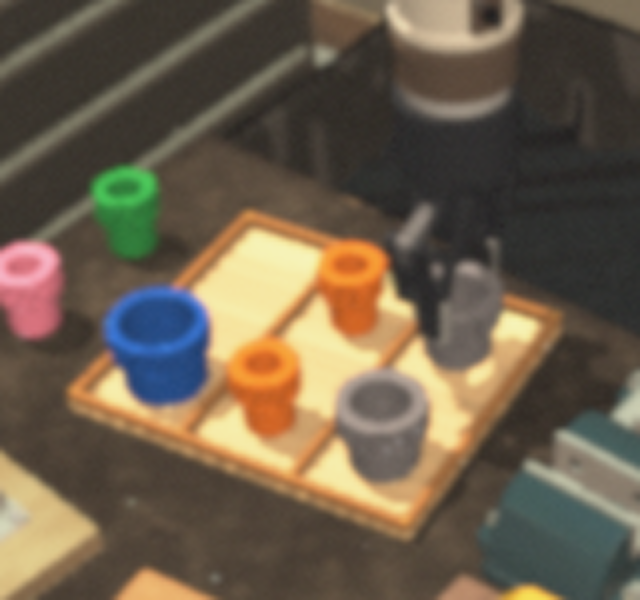

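Grey is upright over the right row. Setting it down.

Request:
{"op": "send_rows", "data": {
  "deltas": [
    {"grip": 0,"translation": [0,0.001,0.005],"twist": [0,0,0]},
    {"grip": 0,"translation": [0,0.001,0.008],"twist": [0,0,0]},
    {"grip": 0,"translation": [0,0.001,0.01],"twist": [0,0,0]},
    {"grip": 0,"translation": [0,0.001,0.01],"twist": [0,0,0]}
  ]
}}

```text
clock: 14.45
eef_pos: [0.5443, 0.0952, 0.0359]
tool_rot: [0.661, 0.751, -0.0, -0.001]
ft_force: [0.4, -0.3, -0.7]
grip_width: 0.0545
```

Request:
{"op": "send_rows", "data": {
  "deltas": [
    {"grip": 0,"translation": [0,0,0.001],"twist": [0,0,0]},
    {"grip": 0,"translation": [0,0,0.002],"twist": [0,0,0]},
    {"grip": 0,"translation": [0,0,0.002],"twist": [0,0,0]}
  ]
}}

```text
clock: 14.82
eef_pos: [0.5445, 0.0952, 0.0351]
tool_rot: [0.661, 0.751, 0.0, -0.0]
ft_force: [-1.9, -0.5, 5.8]
grip_width: 0.0542
```

Light contact (6 N). Releasing.

Request:
{"op": "send_rows", "data": {
  "deltas": [
    {"grip": 0.6,"translation": [0,0,0],"twist": [0,0,0]},
    {"grip": 1,"translation": [0,0,0],"twist": [0,0,0]},
    {"grip": 1,"translation": [0,0,0],"twist": [0,0,0]},
    {"grip": 1,"translation": [0,0,0],"twist": [0,0,0]}
  ]
}}

```text
clock: 15.32
eef_pos: [0.5445, 0.0952, 0.035]
tool_rot: [0.661, 0.751, 0.0, -0.0]
ft_force: [-0.1, -1.0, -0.4]
grip_width: 0.0854
```

Request:
{"op": "send_rows", "data": {
  "deltas": [
    {"grip": 1,"translation": [0,0,-0.03],"twist": [0,0,0]},
    {"grip": 1,"translation": [0,0,-0.08],"twist": [0,0,0]},
    {"grip": 1,"translation": [0,0,-0.13],"twist": [0,0,0]},
    {"grip": 1,"translation": [0,0,-0.18],"twist": [0,0,0]},
    {"grip": 1,"translation": [0,0,-0.22],"twist": [0,0,0]}
  ]
}}

```text
clock: 15.95
eef_pos: [0.5449, 0.0951, 0.2574]
tool_rot: [0.661, 0.751, 0.001, 0.0]
ft_force: [1.2, -0.1, -0.3]
grip_width: 0.0852
```

```bash
cd .;python3 - <<'E'
from h import *
from workcell import camera
delta([[.442,-.2885,.25]])
c=camera("scene");im=c["color"];im=cv2.resize(im[100:250,220:380],None,fx=4,fy=4,interpolation=cv2.INTER_CUBIC);cv2.imwrite("pics/s10.png",im)
c=camera("top");im=c["color"];im=cv2.resize(im[185:245,430:500],None,fx=7,fy=7,interpolation=cv2.INTER_CUBIC);cv2.imwrite("pics/t10.png",im)
E
```

```text
t 15.95 pos [0.5449 0.0951 0.2574] F [ 1.2 -0.1 -0.3] w 0.0852 j [0.17 0.34 0.2  1.44 0.   1.62]
to [ 0.442  -0.2885  0.25  ] d [-0.3675 -0.1508  0.0068] tw [ 0.11 -0.05 -0.01]
```

View pics/s10.png

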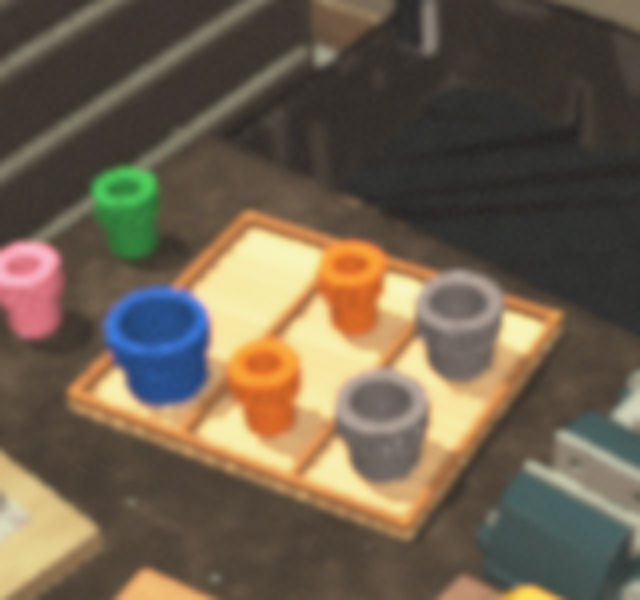

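View pics/t10.png

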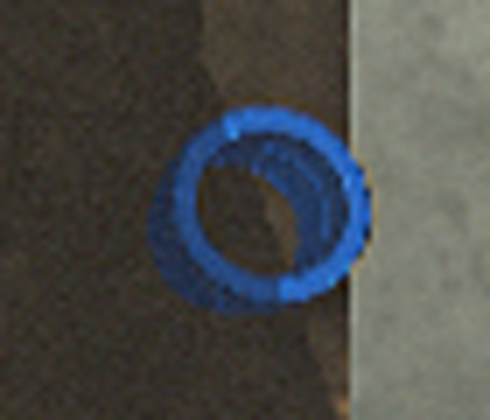

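The medium sleeve is upright in its row. The blue one stands alone, ring centred at (469,214) in the top view.

Request:
{"op": "send_rows", "data": {
  "deltas": [
    {"grip": 1,"translation": [-0.055,-0.0225,0],"twist": [0,0,0]},
    {"grip": 1,"translation": [-0.11,-0.045,0],"twist": [0,0,0]},
    {"grip": 1,"translation": [-0.165,-0.0675,0],"twist": [0,0,0]},
    {"grip": 1,"translation": [-0.22,-0.09,0],"twist": [0,0,0]},
    {"grip": 1,"translation": [-0.275,-0.113,0],"twist": [0,0,0]}
  ]
}}

```text
clock: 16.68
eef_pos: [0.4691, -0.1932, 0.2584]
tool_rot: [0.661, 0.751, 0.004, 0.003]
ft_force: [1.1, 0.5, 0.1]
grip_width: 0.0854
```

```bash
cd .;python3 - <<'E'
from h import *
from workcell import camera
delta([[.442,-.2885,.20]])
c=camera("top");print(onz(c,[469.,214.3],.052))
E
```

```text
t 16.675 pos [ 0.4691 -0.1932  0.2584] F [1.1 0.5 0.1] w 0.0854 j [-0.39  0.24  0.07  1.4   0.01  1.05]
to [ 0.442  -0.2885  0.2   ] d [-0.0912 -0.0396  0.0579] tw [ 0.55 -0.09  0.01]
[ 0.44037094 -0.2886831   0.052     ]
```

Request:
{"op": "send_rows", "data": {
  "deltas": [
    {"grip": 1,"translation": [-0.05,-0.022,0.01],"twist": [0.3,0,0]},
    {"grip": 1,"translation": [-0.091,-0.04,0.03],"twist": [0.5,0,0]},
    {"grip": 1,"translation": [-0.091,-0.04,0.07],"twist": [0.5,0,0]},
    {"grip": 1,"translation": [-0.091,-0.04,0.11],"twist": [0.5,0,0]},
    {"grip": 1,"translation": [-0.091,-0.04,0.11],"twist": [0.5,0,0]}
  ]
}}

```text
clock: 17.35
eef_pos: [0.4359, -0.2934, 0.1445]
tool_rot: [0.664, 0.748, -0.002, -0.004]
ft_force: [-0.1, 0.2, 0.5]
grip_width: 0.0854
```

```bash
cd .;python3 - <<'E'
from h import *
from workcell import camera
c=camera("wrist");im=c["color"]
cv2.imwrite("pics/w11.png",im)
delta([[.442,-.2885,.03]])
print(proj(c,[[.442,-.2885,.052]]))
E
```

```text
t 17.4 pos [ 0.4377 -0.2944  0.1469] F [ 0.1  0.  -0.6] w 0.0856 j [-0.59  0.35 -0.07  1.15 -0.    0.86]
to [ 0.442  -0.2885  0.03  ] d [0.0054 0.0056 0.1169] tw [-0.3   0.04 -0.44]
[[327.72418648 199.04140529]]
```

View pics/w11.png

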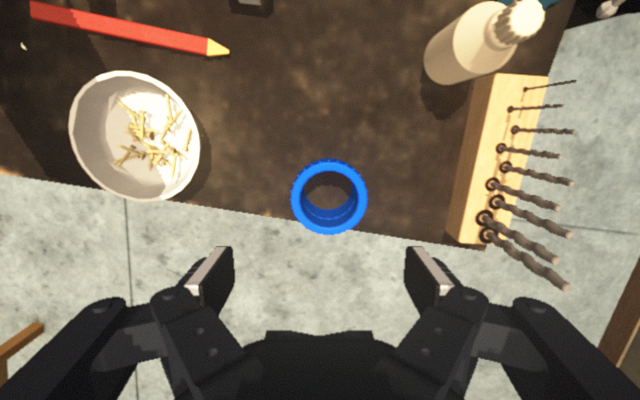

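The blue ring at (329,198) fits the prediction (328,199). Correcting and descending.

Request:
{"op": "send_rows", "data": {
  "deltas": [
    {"grip": 1,"translation": [0.005,0.0055,0.02],"twist": [-0.3,0,-0.4]},
    {"grip": 1,"translation": [0.0055,0.0055,0.05],"twist": [-0.3,0,-0.4]},
    {"grip": 1,"translation": [0.0055,0.0055,0.085],"twist": [-0.3,0,-0.4]},
    {"grip": 1,"translation": [0.0055,0.0055,0.108],"twist": [-0.3,0,-0.4]},
    {"grip": 1,"translation": [0.0055,0.0055,0.108],"twist": [-0.3,0,-0.4]}
  ]
}}

```text
clock: 18.02
eef_pos: [0.4421, -0.2881, 0.0392]
tool_rot: [0.661, 0.751, -0.0, -0.0]
ft_force: [-0.7, 0.8, 1.1]
grip_width: 0.0852
```

```bash
cd .;python3 - <<'E'
from h import *
delta([[.442,-.2885,.029]])
E
```

```text
t 18.025 pos [ 0.4421 -0.2881  0.0392] F [-0.7  0.8  1.1] w 0.0852 j [-0.58  0.46 -0.22  0.89 -0.    0.87]
to [ 0.442  -0.2885  0.029 ] d [-0.0004 -0.0002  0.0102] tw [-0.03  0.01 -0.  ]
```

Request:
{"op": "send_rows", "data": {
  "deltas": [
    {"grip": 1,"translation": [0,0,0.01],"twist": [0,0,0]},
    {"grip": 1,"translation": [0,0,0.01],"twist": [0,0,0]},
    {"grip": 0,"translation": [0,0,0.01],"twist": [0,0,0]},
    {"grip": 0,"translation": [0,0,0.01],"twist": [0,0,0]},
    {"grip": 0,"translation": [0,0,0.01],"twist": [0,0,0]}
  ]
}}

```text
clock: 18.65
eef_pos: [0.4427, -0.2885, 0.0309]
tool_rot: [0.661, 0.751, -0.0, 0.001]
ft_force: [-2.5, 0.9, 7.7]
grip_width: 0.0623
```

Request:
{"op": "send_rows", "data": {
  "deltas": [
    {"grip": 0,"translation": [0,0,0],"twist": [0,0,0]}
  ]
}}

```text
clock: 18.77
eef_pos: [0.4429, -0.2886, 0.0314]
tool_rot: [0.661, 0.751, 0.0, 0.001]
ft_force: [-0.0, 0.7, -0.6]
grip_width: 0.0621
```

Request:
{"op": "send_rows", "data": {
  "deltas": [
    {"grip": 0,"translation": [0,0,-0.015],"twist": [0,0,0]},
    {"grip": 0,"translation": [0,0,-0.055],"twist": [0,0,0]},
    {"grip": 0,"translation": [0,0,-0.11],"twist": [0,0,0]},
    {"grip": 0,"translation": [0,0,-0.165],"twist": [0,0,0]},
    {"grip": 0,"translation": [0,0,-0.22],"twist": [0,0,0]}
  ]
}}

```text
clock: 19.4
eef_pos: [0.4422, -0.288, 0.2542]
tool_rot: [0.661, 0.751, 0.0, 0.002]
ft_force: [0.5, -1.0, -1.4]
grip_width: 0.062
```

```bash
cd .;python3 - <<'E'
from h import *
delta([[.5235,.257,.24]])
E
```

```text
t 19.4 pos [ 0.4422 -0.288   0.2542] F [ 0.5 -1.  -1.4] w 0.062 j [-0.58  0.29  0.12  1.41 -0.    0.87]
to [0.5235 0.257  0.24  ] d [0.5304 0.1498 0.0132] tw [ 0.14  0.14 -0.01]
```

Request:
{"op": "send_rows", "data": {
  "deltas": [
    {"grip": 0,"translation": [0.05,0.014,0],"twist": [0,0,0]},
    {"grip": 0,"translation": [0.105,0.03,0],"twist": [0,0,0]},
    {"grip": 0,"translation": [0.16,0.045,0],"twist": [0,0,0]},
    {"grip": 0,"translation": [0.215,0.061,0],"twist": [0,0,0]},
    {"grip": 0,"translation": [0.27,0.076,0],"twist": [0,0,0]}
  ]
}}

```text
clock: 20.02
eef_pos: [0.4832, -0.0088, 0.2547]
tool_rot: [0.661, 0.751, 0.0, 0.002]
ft_force: [0.4, 0.9, -1.9]
grip_width: 0.0621
```

```bash
cd .;python3 - <<'E'
from h import *
delta([[.5235,.257,.2]])
E
```

```text
t 20.025 pos [ 0.4832 -0.0088  0.2547] F [ 0.4  0.9 -1.9] w 0.0621 j [-0.02  0.2   0.01  1.38 -0.    1.43]
to [0.5235 0.257  0.2   ] d [0.2588 0.0734 0.0542] tw [ 0.21  0.16 -0.02]
```

Request:
{"op": "send_rows", "data": {
  "deltas": [
    {"grip": 0,"translation": [0.055,0.016,0],"twist": [0,0,0]},
    {"grip": 0,"translation": [0.11,0.032,0],"twist": [0.1,0.1,0]},
    {"grip": 0,"translation": [0.165,0.048,0.01],"twist": [0.2,0.1,0]},
    {"grip": 0,"translation": [0.22,0.063,0.03],"twist": [0.2,0.1,0]},
    {"grip": 0,"translation": [0.259,0.073,0.054],"twist": [0.2,0.1,0]}
  ]
}}

```text
clock: 20.65
eef_pos: [0.5233, 0.2599, 0.2008]
tool_rot: [0.66, 0.751, 0.001, 0.001]
ft_force: [1.5, -0.4, -1.1]
grip_width: 0.0625
```

```bash
cd .;python3 - <<'E'
from h import *
from workcell import camera
delta([[.5235,.257,.05]])
c=camera("scene");im=c["color"];im=cv2.resize(im[70:250,220:380],None,fx=3.3,fy=3.3,interpolation=cv2.INTER_CUBIC);cv2.imwrite("pics/s12.png",im)
E
```

```text
t 20.65 pos [0.5233 0.2599 0.2008] F [ 1.5 -0.4 -1.1] w 0.0625 j [ 0.46  0.42  0.18  1.33 -0.    1.9 ]
to [0.5235 0.257  0.05  ] d [-0.0029 -0.0005  0.1508] tw [0.13 0.01 0.07]
```

View pics/s12.png

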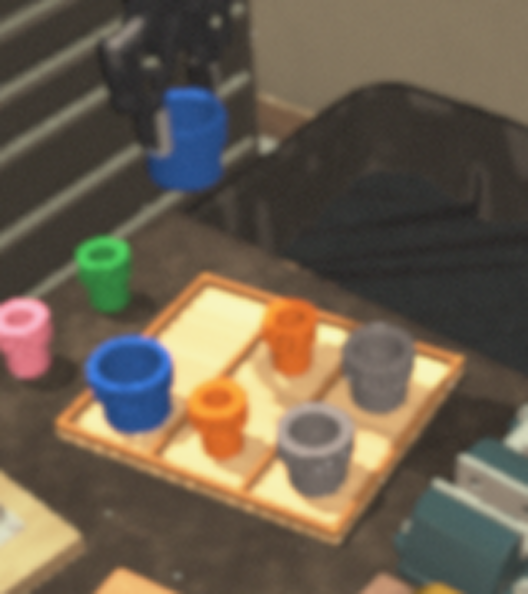

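Request:
{"op": "send_rows", "data": {
  "deltas": [
    {"grip": 0,"translation": [-0.0025,0,0.04],"twist": [0.1,0,0]},
    {"grip": 0,"translation": [-0.003,0,0.085],"twist": [0.1,0,0]},
    {"grip": 0,"translation": [-0.003,0,0.12],"twist": [0.1,0,0]},
    {"grip": 0,"translation": [-0.003,0,0.145],"twist": [0.1,0,0]},
    {"grip": 0,"translation": [-0.003,0,0.148],"twist": [0.1,0,0]}
  ]
}}

```text
clock: 21.32
eef_pos: [0.5201, 0.2599, 0.0468]
tool_rot: [0.659, 0.752, -0.003, -0.003]
ft_force: [0.4, -0.7, -0.7]
grip_width: 0.0623
```

```bash
cd .;python3 - <<'E'
from h import *
from workcell import camera
delta([[.5235,.257,.037]])
c=camera("scene");im=c["color"];im=cv2.resize(im[100:250,220:380],None,fx=4,fy=4,interpolation=cv2.INTER_CUBIC);cv2.imwrite("pics/s13.png",im)
c=camera("wrist");cv2.imwrite("pics/w13.png",c["color"])
E
```

```text
t 21.325 pos [0.5201 0.2599 0.0468] F [ 0.4 -0.7 -0.7] w 0.0623 j [ 0.46  0.54 -0.05  0.99  0.    1.9 ]
to [0.5235 0.257  0.037 ] d [-0.0033  0.0031  0.0097] tw [-0.53 -0.01  0.29]
```

View pics/s13.png

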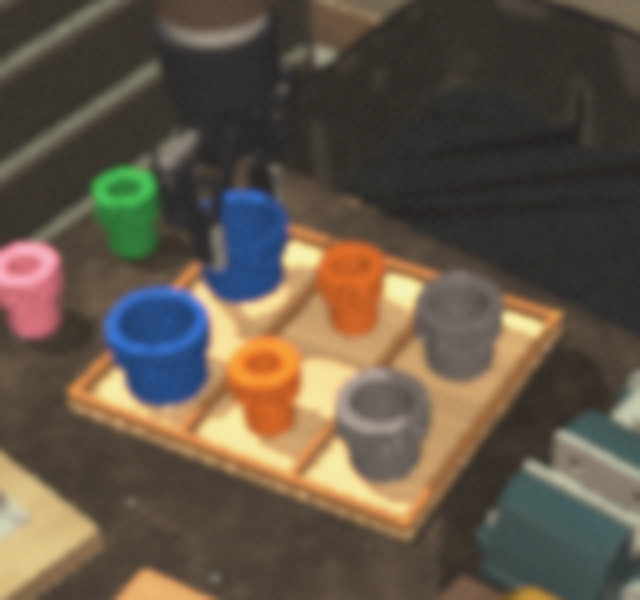

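View pics/w13.png

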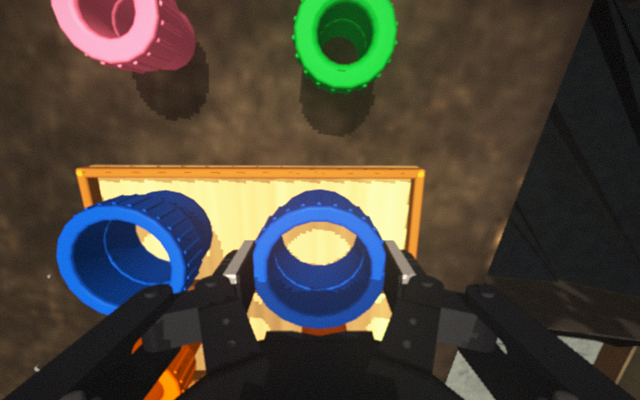

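Request:
{"op": "send_rows", "data": {
  "deltas": [
    {"grip": 0,"translation": [-0.003,0.003,0.004],"twist": [-0.5,0,0.3]},
    {"grip": 0,"translation": [-0.003,0.003,0.007],"twist": [-0.5,0,0.3]},
    {"grip": 0,"translation": [-0.003,0.003,0.009],"twist": [-0.5,0,0.3]},
    {"grip": 0,"translation": [-0.003,0.003,0.009],"twist": [-0.5,0,0.3]}
  ]
}}

```text
clock: 21.92
eef_pos: [0.5252, 0.2582, 0.0399]
tool_rot: [0.661, 0.751, 0.002, 0.001]
ft_force: [-0.3, 0.8, -1.9]
grip_width: 0.0621
```

Request:
{"op": "send_rows", "data": {
  "deltas": [
    {"grip": 0,"translation": [0,0,0.001],"twist": [0,0,0]},
    {"grip": 0,"translation": [0,0,0.001],"twist": [0,0,0]}
  ]
}}

```text
clock: 22.18
eef_pos: [0.5251, 0.2582, 0.0389]
tool_rot: [0.661, 0.751, 0.002, 0.001]
ft_force: [-0.3, 0.1, -1.1]
grip_width: 0.062
```

Request:
{"op": "send_rows", "data": {
  "deltas": [
    {"grip": 0,"translation": [0,0,0.0015],"twist": [0,0,0]},
    {"grip": 0,"translation": [0,0,0.0025],"twist": [0,0,0]},
    {"grip": 0,"translation": [0,0,0.0025],"twist": [0,0,0]}
  ]
}}

```text
clock: 22.55
eef_pos: [0.5252, 0.2584, 0.0369]
tool_rot: [0.661, 0.751, 0.002, 0.001]
ft_force: [-0.5, 0.6, 3.6]
grip_width: 0.0621
```

Contact at the expected height. Releasing and rising.

Request:
{"op": "send_rows", "data": {
  "deltas": [
    {"grip": 0.85,"translation": [0,0,0],"twist": [0,0,0]},
    {"grip": 0.95,"translation": [0,0,0],"twist": [0,0,0]},
    {"grip": 0.95,"translation": [0,0,0],"twist": [0,0,0]},
    {"grip": 0.95,"translation": [0,0,0],"twist": [0,0,0]}
  ]
}}

```text
clock: 23.05
eef_pos: [0.5252, 0.2583, 0.0368]
tool_rot: [0.661, 0.751, 0.002, 0.001]
ft_force: [0.5, -0.3, 0.3]
grip_width: 0.0813
```

Request:
{"op": "send_rows", "data": {
  "deltas": [
    {"grip": 0.95,"translation": [0,0,-0.03],"twist": [0,0,0]},
    {"grip": 0.95,"translation": [0,0,-0.08],"twist": [0,0,0]},
    {"grip": 0.95,"translation": [0,0,-0.13],"twist": [0,0,0]},
    {"grip": 0.95,"translation": [0,0,-0.18],"twist": [0,0,0]},
    {"grip": 0.95,"translation": [0,0,-0.22],"twist": [0,0,0]}
  ]
}}

```text
clock: 23.68
eef_pos: [0.5247, 0.258, 0.2593]
tool_rot: [0.661, 0.751, 0.003, 0.001]
ft_force: [0.3, 0.4, -0.2]
grip_width: 0.0812
```

```bash
cd .;python3 - <<'E'
from h import *
from workcell import camera
delta([[.5235,.257,.25]])
c=camera("scene");cv2.imwrite("pics/s14.png",c["color"])
c=camera("top");im=c["color"];cv2.imwrite("pics/t14.png",cv2.resize(im[130:250,200:350],None,fx=5,fy=5,interpolation=cv2.INTER_CUBIC))
c=camera("wrist");cv2.imwrite("pics/w14.png",c["color"])
E
```

```text
t 23.675 pos [0.5247 0.258  0.2593] F [ 0.3  0.4 -0.2] w 0.0812 j [0.46 0.4  0.3  1.46 0.   1.9 ]
to [0.5235 0.257  0.25  ] d [-0.0008 -0.0014  0.0093] tw [ 0.35 -0.16 -0.01]
```

View pics/s14.png

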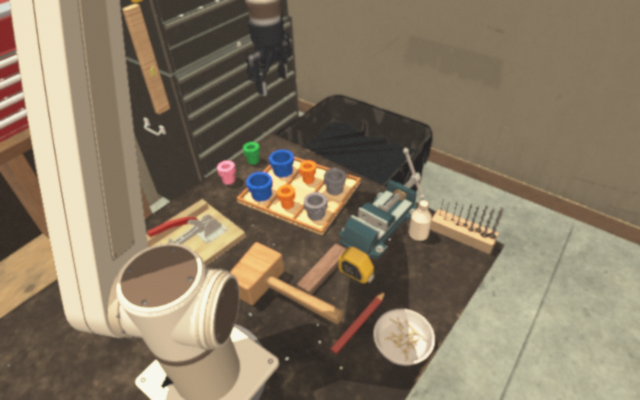

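View pics/t14.png

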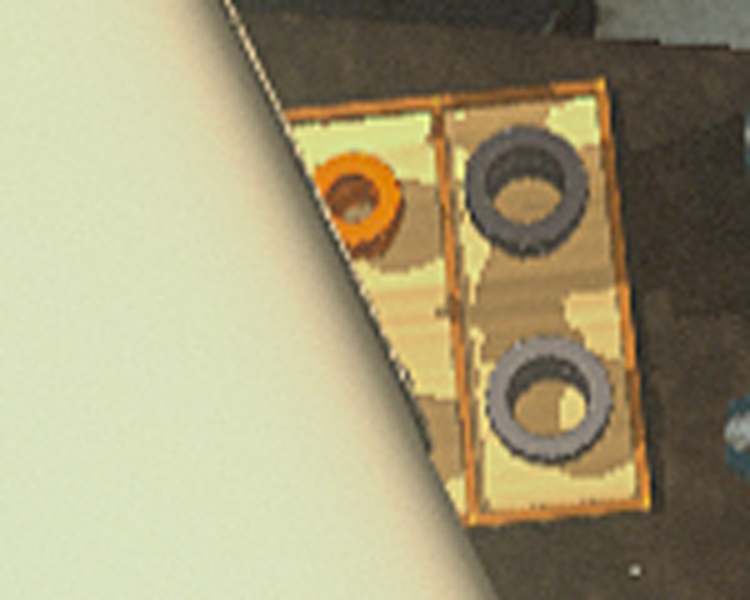

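View pics/w14.png

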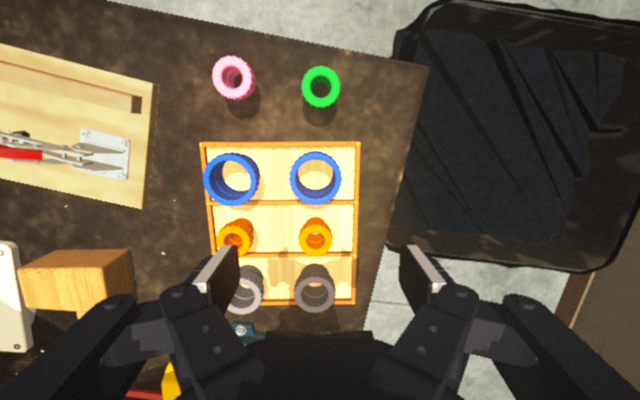

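All six stand in the tray: blue (231,178)/(315,178), orange (234,237)/(315,237), grey (243,290)/(315,287) in the wrist view. One numeric check before handing in.

```bash
cd .;python3 - <<'E'
from h import *
from workcell import camera
c=camera("wrist")
C=np.array([.489,.170]);a=np.radians(7.3);M=np.array([[np.cos(a),np.sin(a)],[-np.sin(a),np.cos(a)]])
for n,u in dict(bs=(231,178.5),b=(315.5,177.5),os=(233.5,234),o=(315.5,236),gs=(243.5,290),g=(315,288)).items(): print(n,(M@(onz(c,u,.058)[:2]-C)).round(4))
for u in[(201,143),(360,142)]:print("corner",(M@(onz(c,u,.016)[:2]-C)).round(4))
E
```

```text
bs [-0.0576  0.0837]
b [0.0455 0.0848]
os [-0.0604  0.011 ]
o [0.0453 0.0078]
gs [-0.0532 -0.071 ]
g [ 0.0444 -0.0686]
corner [-0.1058  0.1231]
corner [0.1047 0.1245]
```

```bash
cd .;python3 -c "
from workcell import bot
print(bot.job_done()); print(bot.get_obs()['clock'])"
```

```text
the job is handed in; nothing more can be done
None
the job is handed in; nothing more can be done
```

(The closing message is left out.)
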